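Start the food processor and hold the pusher down

ROBOT

A 7-joint arm with a two-finger parallel gripper is mounted at the origin on the work surface. World frame = base frame: x ahead of the robot, y to its left, z up, the work surface at z = 0. Lengths are in mm, angles in rad, forces in N, time in s.
With the tool pointing down it reaches from about 400 to 875 mm from the base axis. Payload 4.4 kg.
Tool frame: the origin (TCP) lies midway between the tips of the shut fingers; the grasp point (between the pads) lies 19 mm behind it; z points along the fingers, y is the line along which they close (so a half turn about z gives the same grasp; the last joint's range is limited). The gripper opens to 85 mm and grips with 20 to 120 N. Pads are 22 mm wide; open, the fingers measure 114 mm over their backs; the gripper's body (76 mm by 85 mm) begins 54 mm behind the grasp point. The pads swing forward as they close: fully open they stand 13 mm farther back than shut.
Start: joints at [-1.334, 0.628, 0.038, 1.517, -0.027, 0.996, -0.02], TCP at [193.801, 620.451, 202.313] pointing down, gripper open.
Joint ranges: [-3.06, 3.06], [-0.37, 2.12], [-1.25, 1.32], [0.18, 2.47], [-1.1, 4.24], [0.23, 1.98], [-2.94, 2.94]. Speed limits (rad/s): [2.57, 2.57, 3.14, 3.14, 3.14, 3.14, 3.14].

INTERFACE

Orientations are given as [roll, pitch, yaw] about the fixed x, y, z axes, in that order (R = Rz(yaw) Ry(pitch) Rx(roll)).
In Python, from cell import ctrl gives the robot as it stands. The module is installed in compiled form; this text tells all that it offers.
- The arm moves only by the tool step_arm, never from a script. Its argument "commands" is one flat list of numbers, 7 for each row, row after row: the shift along the tool's x, y, z in cm, then the turn, a rotation vector about the tool's x, y, z in rad, then the opening, from 0 (shut) to 1 (fully open). A call has 1 to 10 rows; each row is the pose to reach, as a shift and turn from the pose commanded when the call began, along the tool's axes at that moment; what a row does not reach only later rows make up. A row lasts 1/10 s, in which the tool goes at most 50 mm and 8.59 degrees, less where a joint would pass 70% of its speed; a pose out of reach is approached as far as the arm can. A call with a gripper value outside its range is refused whole. The fingers move at their own pace and stop on an object; the grip force is fixed at half the most. Time passes only in rows, so rows that repeat a pose let the fingers close. It gives the time, the measured TCP pose, the force, the opening and the grip force at its end, in the units of the state.
- ctrl.read_state(): the state, without advancing time (a new reading comes with each control period).
- ctrl.get_image(name): name is "scene" or "top"; returns a dict with "image" (384x512x3 uint8, red, green, blue), "range_z" (384x512 float32, mm along the optical axis (not along the pixel's ray), 0 where there is no reading), "vfov" (degrees; the focal length in pixels is half the picture's height over the tangent of half this angle, whatever the lens; pixels are square), "cx", "cy" (the principal point, pixels), "world_to_cam" (4x4, takes a point from world to camera coordinates). Camera axes: x right, y down, z forward; pixel columns grow to the right and rows downward; lengths in mm; the calibration is good to about 2 mm. A picture is of the moment at which its call begins.
- ctrl.finish_job(): hands the job in; it is judged then, once.
The state is a dict: "clock": time; "qpos": joint angles; "qd": joint speeds; "tau": joint torques, N m; "eef_pos": TCP position; "tool_rot": TCP orientation; "force": force on the tool from outside, world axes, zero at the start; "torque": the same for the moment, N m; "width": finger opening in mm; "gripper_force": force on a finger pad.
Only numpy, scipy, OpenCV 4.12 (cv2) and the standard library are available. Lean on these libraries where they do the work, as an engineer would, in place of code of your own. Each camera call takes 0.05 s, during which the arm holds its last target. There are 200 camera calls.

TASK

Get the food processor shredding, using only pushes of the fingertips: first press the red-marked end of the black rocker fully down to switch it on, then press the green key all the way in and let it spring back, then push the orange-capped pusher down the feed tube until the cap sits on the tube's rim, and keep pressing on it: the program finishes while still holding the pusher down. Do not press the blue or yellow key or lift the pusher, and leave the other kitchen things where they stand.

Things in the scene. Friction and masses are not known exactly. Their poses are not given: they have to be found in the camera images.
- processor: sage-green food processor, fixed. Origin: on the table under the middle of its 200 x 375 mm footprint; own +x points to its back (away from the robot at yaw 0), own +y to its left, z up. Clear bowl on its left: axis at own y = +100 mm, lid radius 79 mm, lid top 173 mm above the table; feed tube on that axis, radius 31 mm, rim at 205 mm
- deck (a point): middle of the four control places on the pale control deck (60 mm above the table) on the processor's right. The places lie 31 mm from it along own x and y, either way; the rocker and three keys fill them in any arrangement. The inner two are 101 mm from the bowl lid's edge: turn the gripper body's narrow side to the bowl
- rocker_on (a point): middle of the red-marked end of the black rocker switch, on its upper face, 18 mm beyond the pivot (towards the processor's own +x). The rocker plate is 52 mm long along own x and 26 mm wide, on a grey base. Off, this end is up, 82 mm above the table; on, 75 mm. It swings down with 2 to 4 N and stays where left
- rocker (a joint): rocker angle, rad: -0.2 off (red end up), +0.2 on (red end fully down)
- green_key_top (a point): centre of the top face of the round green key (30 mm across in a 46 mm black ring), 82 mm above the table when released; presses straight down
- green_key (a joint): green key: 0 released, 0.006 m fully down; springs back by itself, fully down takes about 5 N
- blue_key_top (a point): centre of the top face of the round blue key (30 mm across in a 46 mm black ring), 82 mm above the table when released; presses straight down
- blue_key (a joint): blue key: 0 released, 0.006 m fully down; springs back by itself, fully down takes about 5 N
- yellow_key_top (a point): centre of the top face of the round yellow key (30 mm across in a 46 mm black ring), 82 mm above the table when released; presses straight down
- yellow_key (a joint): yellow key: 0 released, 0.006 m fully down; springs back by itself, fully down takes about 5 N
- pusher_top (a point): centre of the flat top of the pusher's orange cap (68 mm across, 15 mm thick, on a grey 48 mm round shaft in the feed tube); 270 mm above the table at joint value 0, 220 mm when the cap sits on the tube's rim
- pusher (a joint): how far the pusher has gone down, m: starts between 0 and 0.02, 0.05 is fully home with the cap on the tube's rim (rigid stop), negative is lifted. Sprung: it takes about 4 N near the top, rising to about 12 N at the rim, and comes back up about 25 mm if let go at the bottom
- spice_jar: jar with a red cap, 44 mm across, 90 mm high, beside the control deck; loose, leave it alone
- measuring_cup: blue mug, 72 mm across, 75 mm high, in front of the processor; loose, leave it alone
- courgette: whole dark-green courgette, about 200 mm long, 48 mm thick, lying on the white-washed cutting board on the left; loose, leave it alone
- courgette_end: courgette stub, 48 mm across, 62 mm high, upright on the cutting board; loose, leave it alone
- grater: steel box grater, 106 x 92 mm, 236 mm high, far right; loose, leave it alone
- mixing_bowl: steel bowl, 180 mm across, 85 mm high, right; loose, leave it alone
- spatula: wooden-handled spatula lying beyond the processor; loose, leave it alone

How it is judged (in metres and radians):
On the way, in this order (a step that is already met when the one before it is completed fails the run):
1. the rocker is switched on (value of joint rocker above 0.14 rad), for 0.1 s.
2. the green key is pressed all the way in, with the rocker on (value of joint rocker above 0.14 rad and value of joint green_key above 0.0045 m), for 0.05 s.
3. the pusher is pushed home with the fingers (value of joint rocker above 0.14 rad and value of joint pusher above 0.045 m and contact force between the fingers and pusher above 1.5 N), for 0.2 s.
At the end, for the whole second after the job is handed in: The rocker is on (above 0.14 rad), all keys are released (within 1.5 mm), the pusher is home (within 5 mm of the rim) and the fingers still press on its cap with more than 1.5 N (all of step 3 and value of joint each of green_key, blue_key, yellow_key below 0.0015 m); the arm keeps its last pose, push and grip.
It fails at once if the blue or the yellow key is pressed (value of joint any of blue_key, yellow_key above 0.003 m).
It fails at once if the green key is pressed before the rocker is on (value of joint green_key above 0.003 m and value of joint rocker below 0 rad).
It fails at once if the pusher is lifted (value of joint pusher below -0.006 m).
It fails at once if a bystander is moved by more than 25 mm or lifted (distance of any of spice_jar, measuring_cup, courgette, courgette_end, grater, mixing_bowl, spatula from where it was at the start of the episode above 0.025 m).
It also fails if it takes over 38 s, if anything falls off the work surface, if the arm or the gripper's body presses on something with over 40 N, if the wrist force passes 120 N, or if a joint passes its speed limit or range.

## Working session

There is one attempt and no reset: what is moved stays moved. The work goes in short steps, Python scripts to look and compute and a tool call to move; the robot and the scene stay as the last step left them, time stands still between calls to the robot, and variables do not carry over. Pictures are saved under pics/ and viewed, at most 10 in all, crops included, and the job is handed in when it is done.

Besides the shell and the picture viewer there is one more tool, called after "Call:" by a JSON object that holds its "op" and its "data". step_arm: Moves the arm, as the interface text tells. Its arguments: {"type":"object","properties":{"commands":{"type":"array"}},"required":["commands"]}

```bash
mkdir -p pics; cat > h.py <<'E'
import numpy as np, cv2
from cell import ctrl
def shot(n,f=None):
    d=ctrl.get_image(n)
    if f: cv2.imwrite('pics/'+f,d['image'][:,:,::-1])
    return d
def ray(d,u,v):
    f=d['image'].shape[0]/2/np.tan(np.radians(d['vfov'])/2)
    W=np.linalg.inv(d['world_to_cam']); r=W[:3,:3]@np.array([(u-d['cx'])/f,(v-d['cy'])/f,1])
    return W[:3,3],r
def onz(d,u,v,z):
    o,r=ray(d,u,v); return o+r*(z-o[2])/r[2]
def pt(d,u,v):
    o,r=ray(d,u,v); return o+r*d['range_z'][int(v),int(u)]
E
python3 - <<'E'
from h import *
import pickle
D={n:shot(n,n+'0.png') for n in('top','scene')}
pickle.dump(D,open('d0.pkl','wb'))
im=np.hstack([D['top']['image'],D['scene']['image']])[:,:,::-1]
for n in D:
  W=np.linalg.inv(D[n]['world_to_cam']);print(n,W[:3,3].round(),W[:3,2].round(2),D[n]['vfov'])
s=ctrl.read_state();print(s['clock'],s['eef_pos'],s['tool_rot'],s['width'],s['force'])
E
```

```text
top [ 473.  -10. 1650.] [ 0.06  0.   -1.  ] 52.220893428913
scene [1041.  469. 1011.] [-0.42 -0.43 -0.8 ] 57.22679736504398
0.1 [193.6118113  619.83879228 201.4674284 ] [-3.13984421e+00  3.46114473e-05  2.83879056e+00] 85.36756904299627 [-0.54650143 -0.02842388  0.19614971]
```

View pics/top0.png

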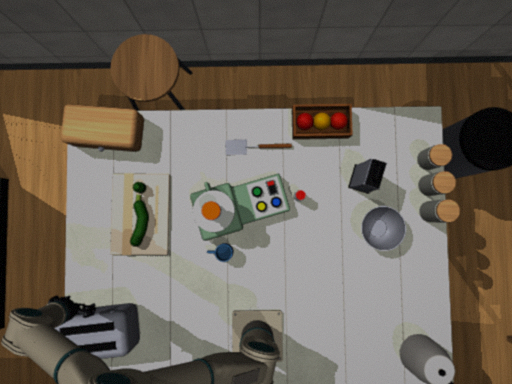

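View pics/scene0.png

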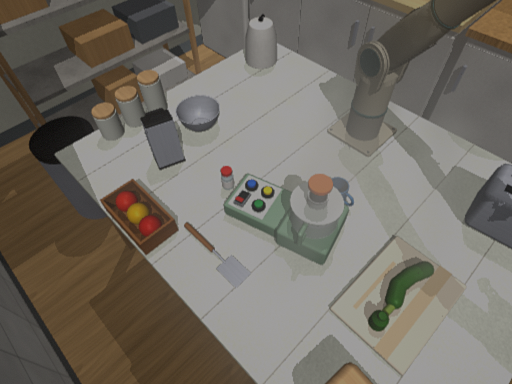

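The top view shows the rocker at about (272,187), green at (257,191), yellow at (262,207), blue at (277,202), and the orange cap at (211,211). The scene view confirms this layout.

```bash
python3 - <<'E'
from h import *
import pickle
D=pickle.load(open('d0.pkl','rb'))
R={'green':((45,75),120,82),'blue':((105,130),120,82),'yellow':((22,35),120,82),'red':((0,6),140,80),'cap':((5,18),120,260)}
box={'top':{'d':(245,292,176,218),'c':(198,224,198,224)},'scene':{'d':(229,282,175,215),'c':(304,336,172,204)}}
def tri(a,b):
    A=np.zeros((3,3));y=np.zeros(3)
    for o,r in(a,b):
        r=r/np.linalg.norm(r);P=np.eye(3)-np.outer(r,r);A+=P;y+=P@o
    return np.linalg.solve(A,y)
for k,((h0,h1),s,z) in R.items():
  rays=[]
  for n,d in D.items():
    x0,x1,y0,y1=box[n]['c' if k=='cap' else 'd']
    hsv=cv2.cvtColor(d['image'],cv2.COLOR_RGB2HSV)
    m=cv2.inRange(hsv,(h0,s,60),(h1,255,255))
    q=np.zeros_like(m);q[y0:y1,x0:x1]=m[y0:y1,x0:x1]
    c,l,st,ce=cv2.connectedComponentsWithStats(q)
    if c<2: print(k,n,'none');continue
    i=1+st[1:,4].argmax();u,v=ce[i]
    rays.append(ray(d,u,v))
    print(k,n,st[i],onz(d,u,v,z).round(1),'rng',pt(d,round(u),round(v)).round(1))
  if len(rays)==2:print('  tri',tri(*rays).round(1))
for n in D:
  x0,x1,y0,y1=(190,300,170,245) if n=='top' else (220,355,160,260)
  cv2.imwrite(f'pics/c{n}.png',cv2.resize(D[n]['image'][y0:y1,x0:x1,::-1],None,fx=5,fy=5,interpolation=cv2.INTER_CUBIC))
E
```

```text
green top [253 188   8   7  40] [588.7  -8.   82. ] rng [588.8  -6.   81.8]
green scene [254 200   9   7  49] [589.8  -3.1  82. ] rng [589.   -4.5  80.1]
  tri [588.1  -6.9  76.6]
blue top [272 198   8   8  52] [545.4 -84.6  82. ] rng [543.4 -85.5  80.4]
blue scene [247 180   9   8  55] [548.5 -77.4  82. ] rng [546.4 -80.7  78.4]
  tri [544.7 -83.9  73. ]
yellow top [257 202   9   9  54] [528.9 -25.4  82. ] rng [528.3 -25.1  80.4]
yellow scene [263 187   9   8  61] [532.6 -17.9  82. ] rng [532.8 -18.6  83.6]
  tri [528.2 -24.3  72.1]
red top [267 181   7   5  28] [621.  -63.7  80. ] rng [619.9 -62.7  84.2]
red scene [236 196   8   6  28] [619.8 -60.4  80. ] rng [620.  -61.5  77.6]
  tri [620.  -62.6  78.2]
cap top [202 201  19  19 276] [509.9 155.3 260. ] rng [510.4 153.5 265.6]
cap scene none
```

View pics/ctop.png

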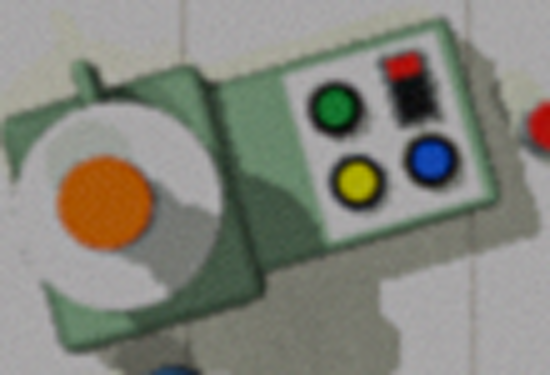

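View pics/cscene.png

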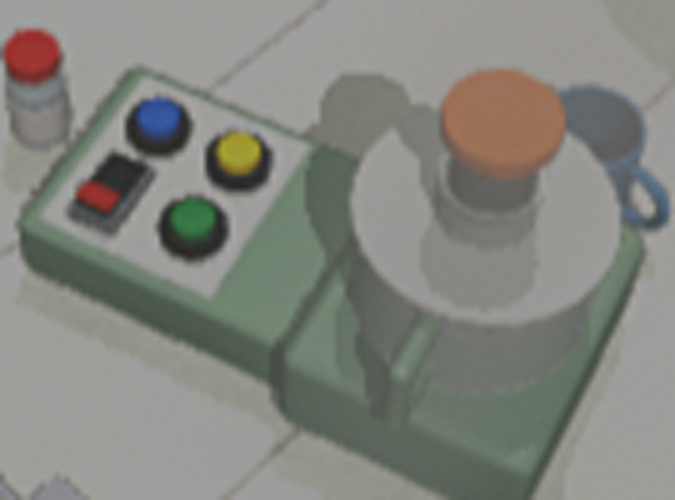

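Call:
{"op": "step_arm", "data": {"commands": [0,0,-6,0,0,0,0,0,0,-13,0,0,0,0,0,0,-13,0,0,0,0,-15,-13,-13,0,0,0.4,0,-15,-13,-13,0,0,0.4,0,-30,-26,-13,0,0,0.8,0,-30,-26,-13,0,0,0.8,0,-45,-39,-13,0,0,0.99,0,-45,-39,-13,0,0,0.99,0,-45,-39,-13,0,0,0.99,0]}}

```text
clock: 1.1
eef_pos: [378.4, 320.8, 332.2]
tool_rot: [-3.141, -0.0, 1.844]
force: [1.2, -0.2, -1.4]
width: -0.1
gripper_force: 0.0
```

Call:
{"op": "step_arm", "data": {"commands": [-43.4,13.1,0,0,0,0,0,-43.4,13.1,0,0,0,0,0,-43.4,13.1,0,0,0,0,0,-43.4,13.1,0,0,0,0,0,-43.4,13.1,0,0,0,0,0,-43.4,13.1,0,0,0,0,0,-43.4,13.1,0,0,0,0,0,-43.4,13.1,0,0,0,0,0,-43.4,13.1,0,0,0,0,0,-43.4,13.1,0,0,0,0,0]}}

```text
clock: 2.1
eef_pos: [624.1, -67.3, 331.3]
tool_rot: [-3.14, 0.006, 1.839]
force: [-0.9, 0.2, -0.0]
width: 0.5
gripper_force: 0.0
```

Call:
{"op": "step_arm", "data": {"commands": [0,0,5,0,0,0,0,0,0,10,0,0,0,0,0,0,15,0,0,0,0,0,0,20,0,0,0,0,0,0,22,0,0,0,0,0,0,22,0,0,0,0,0,0,22,0,0,0,0,0,0,22,0,0,0,0]}}

```text
clock: 2.9
eef_pos: [624.5, -58.8, 114.3]
tool_rot: [3.138, 0.001, 1.849]
force: [-0.2, 0.4, 0.6]
width: 0.4
gripper_force: 0.0
```

```bash
python3 - <<'E'
from h import *
s=ctrl.read_state();print(s['eef_pos'],s['tool_rot'],s['force'],s['clock'])
a=shot('top')['image'][165:235,230:300,::-1];b=shot('scene')['image'][150:220,215:285,::-1]
cv2.imwrite('pics/a.png',cv2.resize(np.hstack([a,b]),None,fx=5.5,fy=5.5,interpolation=cv2.INTER_CUBIC))
E
```

```text
[624.48358619 -58.82795388 114.26692975] [3.13830829e+00 1.34435469e-03 1.84891459e+00] [-0.18774097  0.35436094  0.60151401] 2.9
```

View pics/a.png

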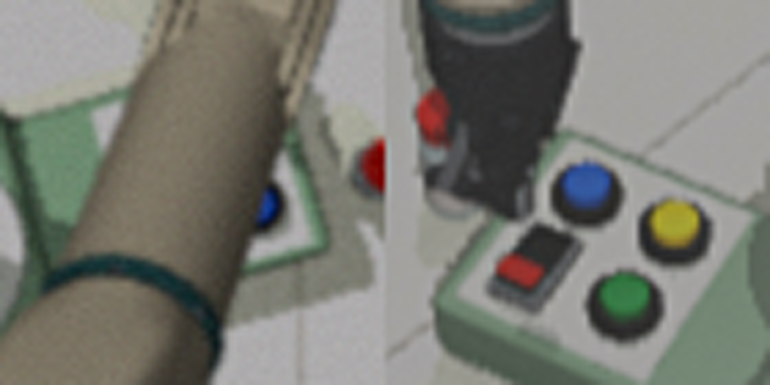

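The left crop (top) shows the arm hiding the rocker. The right crop (scene) shows the shut fingertip at about (500,212), above the rocker's red end at (520,270). I'll check this against the projected TCP.

```bash
python3 - <<'E'
from h import *
d=shot('scene')
f=192/np.tan(np.radians(d['vfov'])/2)
for p in([624.5,-58.8,114.3],[624.5,-58.8,82],[621.5,-61.5,82],[606,-65.6,77]):
    c=d['world_to_cam']@np.r_[p,1];u=c[0]/c[2]*f+d['cx'];v=c[1]/c[2]*f+d['cy']
    print(p,((u-215)*5.5+385).round(),((v-150)*5.5).round())
E
```

```text
[624.5, -58.8, 114.3] 511.0 239.0
[624.5, -58.8, 82] 514.0 272.0
[621.5, -61.5, 82] 515.0 267.0
[606, -65.6, 77] 529.0 253.0
```

```bash
python3 - <<'E'
from h import *
d=shot('scene')
a=d['image'][140:215,210:290,::-1]
g=cv2.convertScaleAbs(a,alpha=1.8,beta=20)
g=cv2.resize(g,None,fx=8,fy=8,interpolation=cv2.INTER_CUBIC)
f=192/np.tan(np.radians(d['vfov'])/2)
c=d['world_to_cam']@np.array([624.5,-58.8,114.3,1]);u=c[0]/c[2]*f+d['cx'];v=c[1]/c[2]*f+d['cy']
cv2.circle(g,(int((u-210)*8+4),int((v-140)*8+4)),4,(255,0,255),-1)
cv2.imwrite('pics/b.png',g)
for vv in range(180,198,2): print(vv,[pt(d,uu,vv).round().astype(int).tolist() for uu in (230,234,238)])
E
```

```text
180 [[662, -41, 232], [635, -57, 194], [634, -39, 208]]
182 [[665, -38, 227], [641, -51, 195], [634, -40, 198]]
184 [[672, -30, 231], [654, -34, 212], [634, -41, 187]]
186 [[675, -27, 228], [656, -33, 205], [631, -46, 170]]
188 [[581, -156, 14], [638, -58, 157], [631, -47, 160]]
190 [[579, -160, -3], [597, -113, 57], [633, -46, 153]]
192 [[587, -150, 2], [603, -107, 57], [593, -97, 57]]
194 [[590, -149, -6], [610, -99, 60], [599, -90, 58]]
196 [[624, -103, 58], [615, -92, 60], [616, -71, 81]]
```

View pics/b.png

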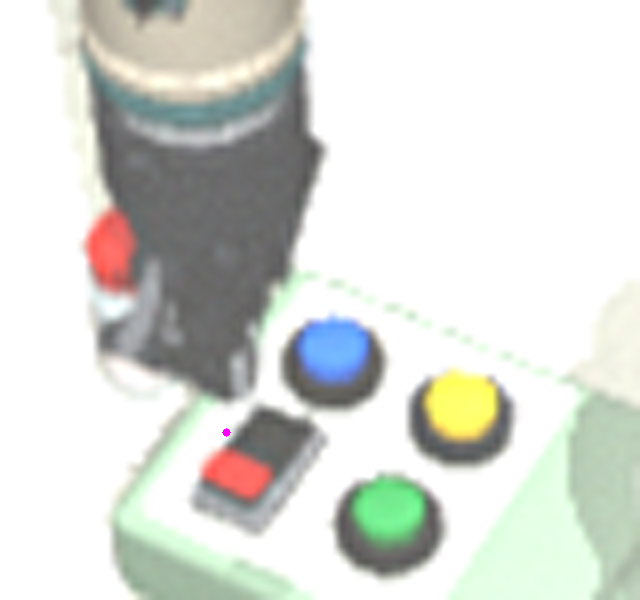

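The bright fingertips I expected at the dot (226,432) aren't visible: the dark gripper ends near (235,400). I'll check the depth points around the tool axis before pressing.

```bash
python3 - <<'E'
from h import *
d=shot('scene')
s=ctrl.read_state();p=np.array(s['eef_pos']);print(p,s['width'],s['clock'],s['qd'])
f=192/np.tan(np.radians(d['vfov'])/2)
v,u=np.mgrid[130:215,200:290]
z=d['range_z'][130:215,200:290].ravel()
C=np.c_[(u.ravel()-d['cx'])/f*z,(v.ravel()-d['cy'])/f*z,z,np.ones(z.size)]
P=(np.linalg.inv(d['world_to_cam'])@C.T).T[:,:3]
uv=np.c_[u.ravel(),v.ravel()]
y=s['tool_rot'][2];ax=np.array([np.cos(y),np.sin(y)]);ay=np.array([np.sin(y),-np.cos(y)])
k=(np.hypot(*(P[:,:2]-p[:2]).T)<75)&(P[:,2]>100)&(z>0)
Q=P[k];o=np.argsort(Q[:,2])
for i in o[:300:10]: q=Q[i];print(uv[k][i],q.round(),'tool xy',(ax@(q[:2]-p[:2])).round(),(ay@(q[:2]-p[:2])).round())
# calibration check
print(pt(d,251,200).round(),pt(d,264,190).round())
E
```

```text
[623.60547013 -58.58986842 113.44192315] -0.22892955929072117 3.15 [ 0.00193066  0.00777589 -0.00436654  0.00612015 -0.00078414 -0.00154874
  0.00018695]
[242 188] [615. -48. 144.] tool xy 13.0 -5.0
[237 190] [635. -47. 154.] tool xy 7.0 14.0
[237 189] [635. -47. 159.] tool xy 8.0 14.0
[239 186] [626. -47. 165.] tool xy 10.0 6.0
[237 186] [635. -46. 175.] tool xy 9.0 14.0
[242 180] [615. -45. 186.] tool xy 16.0 -5.0
[237 183] [635. -44. 191.] tool xy 11.0 15.0
[232 180] [639. -62. 193.] tool xy -7.0 14.0
[240 180] [623. -44. 195.] tool xy 15.0 4.0
[242 177] [612. -46. 197.] tool xy 15.0 -7.0
[246 171] [589. -53. 200.] tool xy 15.0 -32.0
[246 170] [589. -53. 205.] tool xy 15.0 -32.0
[242 176] [615. -43. 208.] tool xy 18.0 -4.0
[232 187] [665. -32. 210.] tool xy 15.0 47.0
[236 179] [638. -44. 213.] tool xy 11.0 18.0
[233 185] [659. -33. 214.] tool xy 15.0 42.0
[232 186] [666. -30. 217.] tool xy 16.0 48.0
[243 173] [612. -41. 220.] tool xy 20.0 -7.0
[242 172] [613. -44. 223.] tool xy 17.0 -6.0
[241 171] [614. -47. 226.] tool xy 14.0 -6.0
[250 159] [564. -60. 228.] tool xy 15.0 -58.0
[242 171] [614. -42. 230.] tool xy 19.0 -5.0
[228 186] [680. -29. 231.] tool xy 13.0 63.0
[222 183] [685. -49. 232.] tool xy -7.0 62.0
[224 182] [680. -46. 234.] tool xy -3.0 57.0
[224 181] [678. -48. 235.] tool xy -5.0 55.0
[240 174] [629. -34. 236.] tool xy 22.0 12.0
[230 179] [662. -40. 238.] tool xy 7.0 42.0
[228 180] [670. -40. 239.] tool xy 5.0 49.0
[233 177] [654. -36. 242.] tool xy 13.0 35.0
[588. -39.  62.] [539. -26.  83.]
```

Call:
{"op": "step_arm", "data": {"commands": [0.25,-0.2,2,0,0,0,0,0.25,-0.2,2.6,0,0,0,0,0.25,-0.2,2.6,0,0,0,0,0.25,-0.2,2.6,0,0,0,0]}}

```text
clock: 3.55
eef_pos: [620.7, -57.0, 86.7]
tool_rot: [3.141, 0.0, 1.849]
force: [0.1, 0.3, 0.7]
width: 0.3
gripper_force: 0.0
```

```bash
python3 - <<'E'
from h import *
d=shot('scene')
s=ctrl.read_state();p=np.array(s['eef_pos']);print(p,s['force'])
g=cv2.convertScaleAbs(d['image'][140:215,210:290,::-1],alpha=1.6,beta=10)
g=cv2.resize(g,None,fx=8,fy=8,interpolation=cv2.INTER_CUBIC)
cv2.imwrite('pics/c.png',g)
for v in range(188,206,2): print(v,[(u,*pt(d,u,v).round().astype(int).tolist()) for u in (236,239,242)])
E
```

```text
[620.94417692 -57.07212529  86.91448276] [ 0.13073342 -0.22279235  0.15711592]
188 [(236, 640, -45, 171), (239, 633, -40, 168), (242, 619, -42, 154)]
190 [(236, 650, -33, 181), (239, 631, -43, 153), (242, 619, -43, 143)]
192 [(236, 652, -33, 173), (239, 633, -41, 147), (242, 620, -44, 132)]
194 [(236, 604, -95, 58), (239, 632, -44, 134), (242, 622, -42, 125)]
196 [(236, 610, -88, 59), (239, 612, -70, 78), (242, 606, -62, 80)]
198 [(236, 624, -71, 78), (239, 618, -64, 78), (242, 611, -57, 79)]
200 [(236, 630, -65, 79), (239, 624, -57, 81), (242, 618, -49, 83)]
202 [(236, 632, -64, 71), (239, 629, -52, 79), (242, 621, -46, 78)]
204 [(236, 634, -62, 63), (239, 630, -52, 69), (242, 623, -45, 68)]
```

View pics/c.png

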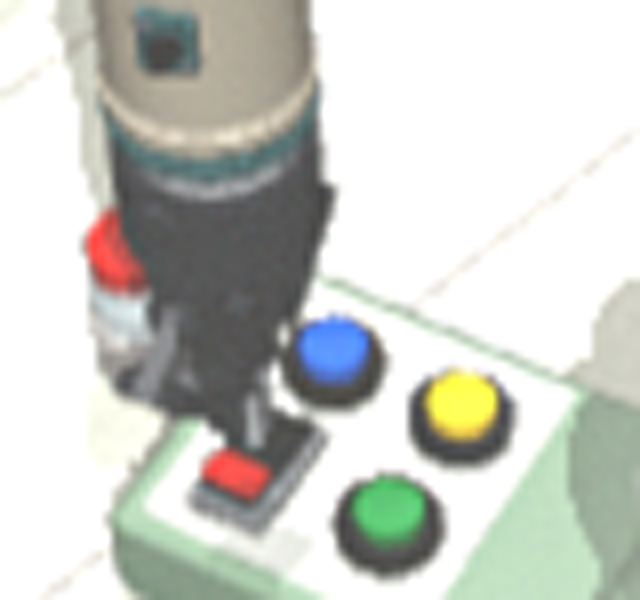

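Call:
{"op": "step_arm", "data": {"commands": [-0.4,0.1,0,0,0,0,0,-0.4,0.1,0.3,0,0,0,0,-0.4,0.1,0.6,0,0,0,0,-0.4,0.1,0.6,0,0,0,0]}}

```text
clock: 4.0
eef_pos: [622.0, -60.2, 79.7]
tool_rot: [-3.141, -0.001, 1.849]
force: [-0.1, 0.2, -0.8]
width: 0.1
gripper_force: 0.0
```

Call:
{"op": "step_arm", "data": {"commands": [0,0,0.2,0,0,0,0,0,0,0.4,0,0,0,0,0,0,0.4,0,0,0,0]}}

```text
clock: 4.3
eef_pos: [622.2, -60.2, 75.9]
tool_rot: [-3.141, -0.0, 1.849]
force: [0.4, 0.9, 0.2]
width: -0.1
gripper_force: 0.0
```

Call:
{"op": "step_arm", "data": {"commands": [0,0,0.4,0,0,0,0,0,0,0.8,0,0,0,0,0,0,0.8,0,0,0,0]}}

```text
clock: 4.6
eef_pos: [621.8, -60.2, 67.5]
tool_rot: [-3.14, -0.001, 1.849]
force: [-0.6, -0.5, -0.4]
width: -0.4
gripper_force: 0.0
```

```bash
python3 - <<'E'
from h import *
d=shot('scene')
s=ctrl.read_state();print(s['eef_pos'],s['force'])
g=cv2.convertScaleAbs(d['image'][160:215,210:290,::-1],alpha=1.6,beta=10)
g=cv2.resize(g,None,fx=9,fy=9,interpolation=cv2.INTER_CUBIC)
cv2.imwrite('pics/e.png',g)
E
```

```text
[622.04584308 -60.27818962  67.83087226] [0.21663531 0.41796498 0.4926314 ]
```

View pics/e.png

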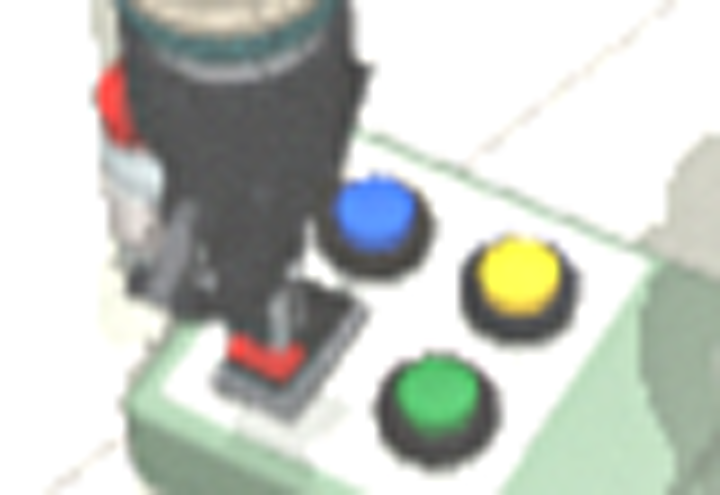

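The fingertips are just above the red end, around (270,340), so they sit about 20 mm higher than the reported TCP. I'll keep descending and go by force.

Call:
{"op": "step_arm", "data": {"commands": [0,0,0.3,0,0,0,0,0,0,0.6,0,0,0,0,0,0,0.6,0,0,0,0]}}

```text
clock: 4.95
eef_pos: [622.0, -60.3, 61.8]
tool_rot: [-3.141, -0.0, 1.849]
force: [-0.3, -0.1, 0.3]
width: -0.1
gripper_force: 0.0
```

Call:
{"op": "step_arm", "data": {"commands": [0,0,0.2,0,0,0,0,0,0,0.4,0,0,0,0,0,0,0.4,0,0,0,0]}}

```text
clock: 5.25
eef_pos: [622.2, -60.2, 58.0]
tool_rot: [-3.141, -0.0, 1.849]
force: [0.4, 0.5, -0.2]
width: -0.2
gripper_force: 0.0
```

Call:
{"op": "step_arm", "data": {"commands": [0,0,0.2,0,0,0,0,0,0,0.4,0,0,0,0,0,0,0.4,0,0,0,0]}}

```text
clock: 5.55
eef_pos: [622.2, -60.3, 54.0]
tool_rot: [-3.141, -0.0, 1.849]
force: [-0.8, 0.4, 0.6]
width: 0.3
gripper_force: 0.0
```

Call:
{"op": "step_arm", "data": {"commands": [0,0,0.2,0,0,0,0,0,0,0.4,0,0,0,0,0,0,0.4,0,0,0,0]}}

```text
clock: 5.85
eef_pos: [622.9, -60.2, 50.3]
tool_rot: [3.141, 0.0, 1.849]
force: [0.2, -0.2, 0.2]
width: 0.0
gripper_force: 0.3
```

Call:
{"op": "step_arm", "data": {"commands": [0,0,0.2,0,0,0,0,0,0,0.3,0,0,0,0,0,0,0.3,0,0,0,0]}}

```text
clock: 6.15
eef_pos: [623.3, -60.1, 47.5]
tool_rot: [3.14, 0.0, 1.849]
force: [3.0, 1.0, 2.6]
width: -0.4
gripper_force: 1.4
```

```bash
python3 - <<'E'
from h import *
d=shot('scene')
s=ctrl.read_state();print(s['eef_pos'],s['force'],s['torque'],s['tau'])
g=cv2.convertScaleAbs(d['image'][165:215,215:285,::-1],alpha=1.6,beta=10)
g=cv2.resize(g,None,fx=10,fy=10,interpolation=cv2.INTER_CUBIC)
cv2.imwrite('pics/f.png',g)
E
```

```text
[623.1859279  -60.17627339  47.4888359 ] [3.17527178 1.72155334 2.11323364] [ 0.2485391  -0.48234639 -0.00358304] [ 7.61155151e-01 -5.56118202e+01  6.62396729e+00 -1.13410226e+01
  3.92065840e-01  5.79198115e-01  3.46477274e-03]
```

View pics/f.png

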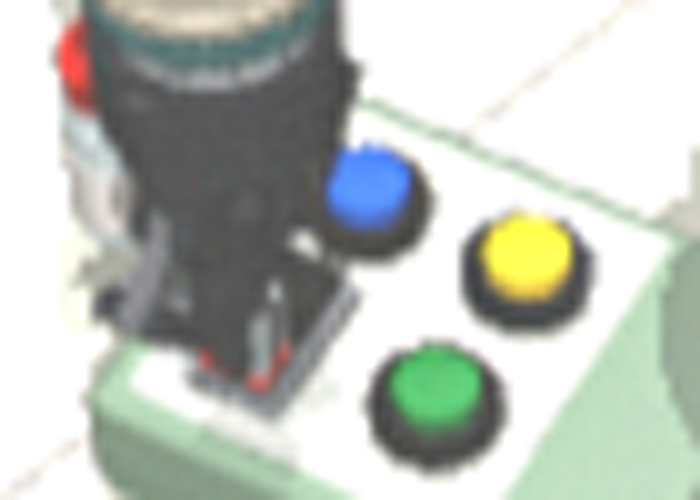

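Call:
{"op": "step_arm", "data": {"commands": [0,0,0.2,0,0,0,0,0,0,0.3,0,0,0,0,0,0,0.3,0,0,0,0]}}

```text
clock: 6.5
eef_pos: [623.5, -60.1, 46.2]
tool_rot: [3.139, -0.0, 1.849]
force: [-0.6, 2.9, 15.1]
width: -0.2
gripper_force: 7.0
```

Call:
{"op": "step_arm", "data": {"commands": [0,0,0.2,0,0,0,0,0,0,0.3,0,0,0,0,0,0,0.3,0,0,0,0]}}

```text
clock: 6.8
eef_pos: [623.6, -60.2, 45.8]
tool_rot: [3.138, -0.001, 1.849]
force: [-5.9, 3.5, 32.0]
width: 0.3
gripper_force: 15.4
```

Call:
{"op": "step_arm", "data": {"commands": [0,0,-3,0,0,0,0,0,0,-6,0,0,0,0,3,-0.9,-6,0,0,0,0,6.2,-1.9,-6,0,0,0,0,6.2,-1.9,-6,0,0,0,0,6.2,-1.9,-6,0,0,0,0,6.2,-1.9,-6,0,0,0,0]}}

```text
clock: 7.5
eef_pos: [587.0, -7.2, 101.0]
tool_rot: [-3.141, 0.001, 1.848]
force: [0.9, -1.2, -0.2]
width: -0.4
gripper_force: 0.0
```

```bash
python3 - <<'E'
from h import *
d=shot('scene')
s=ctrl.read_state();print(s['eef_pos'],s['force'],s['width'])
g=cv2.convertScaleAbs(d['image'][165:215,215:285,::-1],alpha=1.6,beta=10)
g=cv2.resize(g,None,fx=10,fy=10,interpolation=cv2.INTER_CUBIC)
cv2.imwrite('pics/g.png',g)
hsv=cv2.cvtColor(d['image'],cv2.COLOR_RGB2HSV)
R=np.array([606,-65.6]);ex=np.array([.961,.276]);ey=np.array([-.276,.961])
for v in range(185,206):
  for u in range(226,256):
    p=pt(d,u,v);q=p[:2]-R
    if abs(ey@q)<6 and abs(ex@q)<24 and p[2]<95: print(round(ex@q),round(p[2],1),end=' | ')
E
```

```text
[587.20988193  -7.47274413 101.04794288] [ 0.59964429  0.48033005 -0.11744955] -0.29946997578245643
-23 81.6 | -19 79.2 | -20 79.5 | -22 78.8 | -12 81.7 | -14 81.5 | -16 80.8 | -18 79.6 | -11 78.2 | -11 80.4 | -15 78.4 | -6 76.9 | -8 77.2 | -10 76.4 | -9 79.8 | -3 77.0 | -6 74.1 | -7 74.6 | 0 73.2 | 1 77.8 | 1 79.8 | -3 76.1 | 8 78.2 | 6 77.4 | 2 73.0 | 2 75.7 | 11 75.2 | 8 71.7 | 8 74.5 | 7 76.4 | 4 73.1 | 16 76.7 | 14 76.0 | 12 76.1 | 11 76.2 | 19 73.9 | 17 73.5 | 14 70.6 | 16 76.7 | 21 71.0 | 23 78.0 | 22 78.0 | 17 72.4 | 22 72.2 |
```

View pics/g.png

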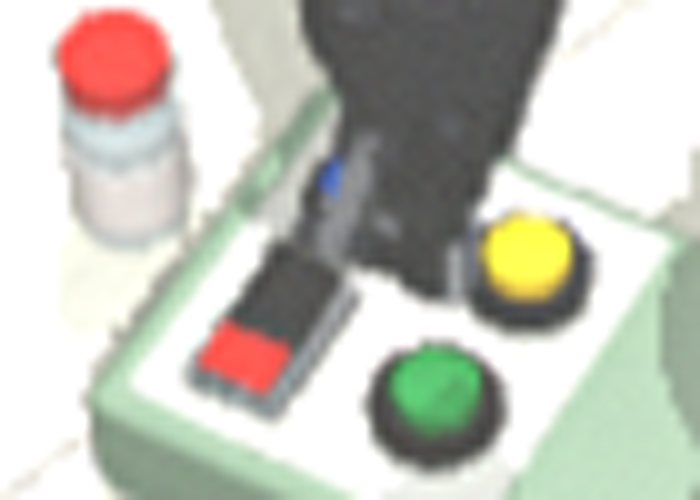

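Call:
{"op": "step_arm", "data": {"commands": [0.1,0.1,2,0,0,0,0,0.1,0.1,4.2,0,0,0,0,0.1,0.1,4.6,0,0,0,0,0.1,0.1,4.6,0,0,0,0]}}

```text
clock: 7.95
eef_pos: [587.3, -5.7, 54.6]
tool_rot: [-3.14, 0.0, 1.847]
force: [0.5, -0.5, 0.5]
width: 0.1
gripper_force: 0.0
```

Call:
{"op": "step_arm", "data": {"commands": [0,0,0.2,0,0,0,0,0,0,0.4,0,0,0,0,0,0,0.6,0,0,0,0,0,0,0.6,0,0,0,0]}}

```text
clock: 8.35
eef_pos: [588.8, -5.3, 50.0]
tool_rot: [3.14, 0.001, 1.848]
force: [-0.2, -2.0, 3.6]
width: -0.1
gripper_force: 1.6
```

Call:
{"op": "step_arm", "data": {"commands": [0,0,0.3,0,0,0,0,0,0,0.4,0,0,0,0,0,0,0.4,0,0,0,0]}}

```text
clock: 8.65
eef_pos: [588.8, -5.2, 46.9]
tool_rot: [3.139, 0.001, 1.848]
force: [-1.3, -1.1, 12.8]
width: -0.1
gripper_force: 6.9
```

Call:
{"op": "step_arm", "data": {"commands": [0,0,0.2,0,0,0,0,0,0,0.3,0,0,0,0,0,0,0.3,0,0,0,0]}}

```text
clock: 8.95
eef_pos: [589.0, -5.2, 46.6]
tool_rot: [3.138, -0.0, 1.848]
force: [-7.1, 0.5, 34.3]
width: 0.0
gripper_force: 17.2
```

Call:
{"op": "step_arm", "data": {"commands": [0,0,-4,0,0,0,0,0,0,-9,0,0,0,0,0,0,-14,0,0,0,0,0,0,-19,0,0,0,0,0,0,-24,0,0,0,0,0,0,-26,0,0,0,0,0,0,-26,0,0,0,0]}}

```text
clock: 9.65
eef_pos: [589.6, -4.5, 305.7]
tool_rot: [3.135, 0.001, 1.849]
force: [0.1, 0.1, -0.3]
width: -0.1
gripper_force: 0.0
```

Call:
{"op": "step_arm", "data": {"commands": [5,-0.9,0,0,0,0,0,10,-1.8,0,0,0,0,0,14,-2.6,0,0,0,0,0,17.5,-3.2,0,0,0,0,0,17.5,-3.2,0,0,0,0,0,17.5,-3.2,0,0,0,0,0,17.5,-3.2,0,0,0,0,0]}}

```text
clock: 10.35
eef_pos: [508.9, 153.6, 301.5]
tool_rot: [-3.14, 0.001, 1.847]
force: [0.5, -0.4, -1.2]
width: -0.2
gripper_force: 0.0
```

Call:
{"op": "step_arm", "data": {"commands": [0,0,3,0,0,0,0,0,0,5,0,0,0,0,0,0,6,0,0,0,0,0,0,7,0,0,0,0,0,0,8,0,0,0,0,0,0,9,0,0,0,0,0,0,9.5,0,0,0,0,0,0,9.5,0,0,0,0]}}

```text
clock: 11.15
eef_pos: [509.7, 153.9, 207.4]
tool_rot: [3.141, 0.001, 1.848]
force: [-0.3, -1.4, 2.1]
width: -0.3
gripper_force: 0.9
```

Call:
{"op": "step_arm", "data": {"commands": [0,0,0.3,0,0,0,0,0,0,0.6,0,0,0,0,0,0,0.9,0,0,0,0,0,0,1.2,0,0,0,0,0,0,1.2,0,0,0,0]}}

```text
clock: 11.65
eef_pos: [509.7, 154.0, 196.2]
tool_rot: [3.14, 0.0, 1.848]
force: [-1.6, -3.3, 6.0]
width: 0.2
gripper_force: 3.0
```

Call:
{"op": "step_arm", "data": {"commands": [0,0,0.3,0,0,0,0,0,0,0.5,0,0,0,0,0,0,0.5,0,0,0,0]}}

```text
clock: 11.95
eef_pos: [509.7, 154.0, 191.4]
tool_rot: [3.14, 0.0, 1.848]
force: [-1.8, -3.1, 7.9]
width: 0.2
gripper_force: 4.0
```

Call:
{"op": "step_arm", "data": {"commands": [0,0,0.2,0,0,0,0,0,0,0.3,0,0,0,0,0,0,0.3,0,0,0,0]}}

```text
clock: 12.25
eef_pos: [509.8, 154.1, 190.9]
tool_rot: [3.139, -0.001, 1.848]
force: [-7.5, -3.7, 27.8]
width: -0.1
gripper_force: 14.0
```

```bash
python3 - <<'E'
from h import *
d=shot('scene')
hsv=cv2.cvtColor(d['image'],cv2.COLOR_RGB2HSV)
m=cv2.inRange(hsv,(3,90,60),(18,255,255))
P=[pt(d,u,v) for v in range(160,225) for u in range(290,350) if m[v,u]]
P=np.array(P);k=np.hypot(P[:,0]-510,P[:,1]-154)<30;print(len(P),k.sum(),np.percentile(P[k][:,2],[10,50,90]))
m=cv2.inRange(hsv,(45,120,60),(75,255,255));Q=np.array([pt(d,u,v) for v in range(198,210) for u in range(250,266) if m[v,u]]);print(Q[:,2].round())
for _ in range(4): shot('scene')
s=ctrl.read_state();print(s['eef_pos'],s['force'],s['clock'])
E
```

```text
268 171 [217.30185393 219.03221685 220.80450997]
[  83.   81.   80.   80.   81.   85.   81.   82.   81.   86.   81.   81.
   82.   80.   85.   80.   83.   79.   82.   84.   81.   81.   82.   83.
   81.   82.   78.   84.   84.   81.   82.   81.   82.   85.   81.   82.
 1011.   82.   84.   80.   82.   77.   80.   82.   80.   80.   82.   82.
   79.   80.]
[509.83201305 154.10831982 190.86829809] [-7.05792535 -3.76820439 27.47686373] 12.5
```

The cap top is at about 220 mm, so it's on the rim. The green key has sprung back, and the fingers are pressing with 27 N.

```bash
python3 -c "
from cell import ctrl
print(ctrl.finish_job())"
```

```text
the job is handed in; nothing more can be done
None
```

I switched the rocker on, pressed the green key fully (it sprang back), and handed the job in at about 12.5 s with the pusher cap on the rim under about 27 N; the hand-in gave no verdict.

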